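# Isolate and hasp the workshop drill

## Task

Make the drill safe before maintenance: turn the handle of its isolator box anticlockwise (seen from above) to off, right up to its stop, with the lockout hasp still folded beside it. Then swing the hasp out and push its snap hook onto the near leg of the staple until the sprung gate flicks shut behind the leg, so that the handle is locked off. Work by feel, without forcing the parts, and do not disturb the things around the box.

Things in the scene. Friction and masses are not known exactly. Their poses are not given: they have to be found in the camera images.
- isolator: the isolator box, fixed to the bench: green enamelled steel, 264 (its x) by 164 (its y) by 75 mm high. Origin: centre of its underside; z up. On its flat top: the black handle and a steel staple, an upside-down U of 8 mm round bar, 46 mm high, legs 34 apart along x; its near leg (nearer the handle) stands at x = 79 mm, y = 46 mm give or take 7: the staple is slotted and set differently each time.
- handle_axis (a point): point on the vertical axis of the handle, on the top face, at (-36, 12, 75) mm in the isolator's frame
- handle (a joint): angle of the handle: 0 = on, grows anticlockwise from above, stop at 1.571 = off; stays where it is left (friction about 0.4 N m). At 0 the handle's x axis and its grip bar lie along the isolator's x, at 1.571 along the isolator's y. It can be turned by pushing the side of the bar; the hasp lies on the handle's -y side.
- handle_end (a point): middle of the end face of the grip bar that is away from the hasp's pivot, 31 mm above the face. The black handle: rotor plate of 44 mm radius, its top 12 mm above the face, with an upright grip bar along the handle's x, 76 mm long (+-38 from the axis), 16 thick, 12 to 50 mm above the face; this point is at (-38, 0) mm in the handle's frame.
- hasp (a joint): swing of the hasp about its upright pivot at (34, -18) mm in the handle's turning frame: 0 = folded along the bar (hasp's x = handle's -x), hook beyond the bar's end; grows anticlockwise from above, outward; friction 0.04 N m. With the handle off the leg meets the gate at about 1.28, the gate can shut at about 1.58, and the leg is fully home at about 1.62, all give or take 0.08.
- hook_seat (a point): where the leg's centre lies when fully home in the hook's slot, 20 mm above the face: (97, -5) mm in the hasp's frame (x along the hasp from its pivot, y the way it swings out). The steel hook lies 14 to 26 mm above the face; its slot is 22 mm wide, its mouth faces the hasp's +y, 27 mm ahead of this point, and is closed by the gate.
- finger_plate (a point): middle of the back of the upright finger plate behind the slot, 36 mm above the face, at (96, -15) mm in the hasp's frame. Plate 34 mm along the hasp's x, 6 thick, 14 to 44 mm above the face; its back faces the hasp's -y. Pushed here with a fingertip, the hasp swings out and the hook goes onto the staple.
- gate (a joint): angle of the hook's sprung gate, a dark bar 24 mm long across the mouth: 0 = shut, opens inward only, up to 1.4; its spring asks up to about 7 N on the finger plate to let the leg through
- glue: white glue bottle, 52 mm diameter, 130 high, loose; origin at its foot. Leave alone.
- wax_tin: steel tin, 72 mm diameter, 50 high, loose; origin at its foot. Leave alone.

How it is judged:
On the way, in this order (a step that is already met when the one before it is completed fails the run):
1. the handle is turned to off, up to its stop, with the hasp still folded (value of joint handle above 1.54 rad and value of joint hasp below 0.5 rad), for 0.2 s.
2. the snap hook is being pushed onto the staple's leg, which opens the gate (value of joint handle above 1.52 rad and value of joint gate above 0.5 rad and value of joint hasp above 1.2 rad).
3. the hook is on the leg and its gate has shut behind it (value of joint handle above 1.52 rad and value of joint hasp above 1.42 rad and value of joint gate below 0.15 rad), for 0.2 s.
At the end, for the whole second after the job is handed in: The handle is at off (within 0.05 rad of its stop), the hasp is swung out with its hook on the staple's near leg (hasp above 1.42 rad, which it cannot reach with the gate shut unless the leg is inside) and the gate shut behind it (below 0.15 rad), at rest (all of step 3 and velocity of joint hasp between -0.05 and 0.05 rad/s); the robot touches nothing.
It fails at once if the parts of the isolator are forced (more than 50 N from the fingers) (contact force between the fingers and isolator above 50 N).
It fails at once if a thing beside the box is disturbed (moved more than 30 mm) (distance of any of glue, wax_tin from where it was at the start of the episode above 0.03 m).
It also fails if it takes over 72 s, if anything falls off the work surface, if the arm or the gripper's body presses on something with over 40 N, if the wrist force passes 120 N, or if a joint passes its speed limit or range.

## Robot

A 6-joint arm with a two-finger parallel gripper is mounted at the origin on the work surface. World frame = base frame: x ahead of the robot, y to its left, z up, the work surface at z = 0. Lengths are in m, angles in rad, forces in N, time in s.
With the tool pointing down it reaches from about 0.35 to 0.775 m from the base axis. Payload 5.5 kg.
Tool frame: the origin (TCP) lies at the very end of the fingers, on their centre line; the grasp point (between the pads) lies behind it (env.hold_point_z is the z of the grasp point in the tool frame, in m); z points along the fingers, y is the line along which they close (so a half turn about z gives the same grasp; the last joint's range is limited). The gripper opens to 85 mm and grips with 20 to 120 N. Pads are 22 mm wide; open, the fingers measure 114 mm over their backs; the gripper's body (76 mm by 85 mm) begins 54 mm behind the grasp point. The pads swing forward as they close: fully open they stand 13 mm farther back than shut.
Start: joints at [-1.479, 0.313, 0.046, 1.304, 0, 1.431], TCP at [0.132, -0.56, 0.231] pointing down, gripper open.
Joint ranges: [-2.76, 2.76], [-0.86, 1.69], [-1.03, 1.26], [-2.2, 2.34], [-1.47, 1.5], [-3.14, 3.14]. Speed limits (rad/s): [2.57, 2.57, 3.14, 3.14, 3.14, 3.14].

## Interface

Orientations are given as a unit quaternion [w, x, y, z].
In Python, from workcell import env gives the robot as it stands.
- The arm moves only by the tool arm_command, never from a script. Its argument "rows" is a list of rows, each an object with "delta_pos": the shift along the tool's x, y, z scaled (see below), a list of three; "rot": the turn, a rotation vector about the tool's x, y, z scaled (see below), a list of three; "fingers": the closure, from 0 (fully open) to 1 (shut). A call has 1 to 20 rows; each row shifts and turns the commanded pose from where the row before left it, along the tool's axes as they then stand; what a row does not reach is not made up. The controller multiplies each number of a shift by 0.02 m and each number of a turn by 360 degrees. A row lasts 1/10 s, in which the tool goes at most 50 mm and 8.59 degrees, less where a joint would pass 70% of its speed; a pose out of reach is approached as far as the arm can. A call with a number of a shift or a turn outside -1 to 1 is refused whole. A call with a gripper value outside its range is refused whole. The fingers move at their own pace and stop on an object; "squeeze" is the grip in N (left out, the last holds). Time passes only in rows, so rows that do not move let the fingers close. It gives the time, the measured TCP pose, the force and the opening at its end, in the units of the state.
- env.get_state(): the state, without advancing time (a new reading comes with each control period).
- env.read_camera(name): name is "scene" or "side" or "wrist"; returns (picture, depth): 400x640x3 uint8, blue, green, red; 400x640 float32, m along the optical axis (not along the pixel's ray), 0 where there is no reading.
- env.get_calibration(name): a dict with "mtx" (3x3 intrinsics, pixels), "R" (3x3) and "t" (3): a world point X has camera coordinates R X + t. Camera axes: x right, y down, z forward; pixel columns grow to the right and rows downward; lengths in m; the calibration is good to about 2 mm. A picture is of the moment at which its call begins: read the wrist's pose just before it. get_calibration takes no time and is no camera call; for the wrist camera it gives the pose at the moment of the call.
- env.hand_in(): hands the job in, once; it reports no verdict.
The state is a dict: "clock": time; "joint_pos": joint angles; "qvel": joint speeds; "tau": joint torques, N m; "tcp_pos": TCP position; "orientation": TCP orientation; "wrist_force": force on the tool from outside, world axes, zero at the start; "ft_torque": the same for the moment, N m; "finger_gap": finger opening in m.
Only numpy, scipy, OpenCV 4.12 (cv2) and the standard library are available. Lean on these libraries where they do the work, as an engineer would, in place of code of your own. Each camera call takes 0.05 s, during which the arm holds its last target. There are 200 camera calls.

## Working session

There is one attempt and no reset: what is moved stays moved. The work goes in short steps, Python scripts to look and compute and a tool call to move; the robot and the scene stay as the last step left them, time stands still between calls to the robot, and variables do not carry over. Pictures are saved under pics/ and viewed, on a budget of 10 in all, crops included, one or two more only if the job needs it, and the job is handed in when it is done.

Besides the shell and the picture viewer there is one more tool, called after "Call:" as name(argument=value, ...) on one line, values as JSON. arm_command: Moves the arm, as the interface text tells. Shifts and turns lie within -1 to 1; 1 stands for 0.02 m of shift or 360 degrees of turn. Its arguments: {"type":"object","properties":{"rows":{"type":"array","items":{"type":"object","properties":{"delta_pos":{"type":"array","items":{"type":"number","minimum":-1,"maximum":1}},"rot":{"type":"array","items":{"type":"number","minimum":-1,"maximum":1}},"fingers":{"type":"number"}}}},"squeeze":{"type":"number"}},"required":["rows"]}

```bash
mkdir -p pics; cat > h.py <<'E'
import numpy as np, cv2
from workcell import env
def look(n):
    c=env.get_calibration(n); p,d=env.read_camera(n); return p,d,c
def cloud(d,c):
    v,u=np.mgrid[0:d.shape[0],0:d.shape[1]]
    K=np.array(c["mtx"]);R=np.array(c["R"]);t=np.array(c["t"])
    P=np.stack([(u-K[0,2])/K[0,0]*d,(v-K[1,2])/K[1,1]*d,d],-1)
    return (P-t)@R
E
python3 - <<'E'
from h import *
print(env.get_state(), env.hold_point_z)
for n in("scene","side"):
    p,d,c=look(n); cv2.imwrite(f"pics/{n}0.png",p); np.savez(f"{n}0.npz",p=p,d=d,**c)
    X=cloud(d,c); ok=d>0
    h=cv2.cvtColor(p,cv2.COLOR_BGR2HSV)
    g=ok&(h[...,0]>35)&(h[...,0]<90)&(h[...,1]>70)&(abs(X[...,2]-.075)<.008)
    q=X[g]; print(n,g.sum(),q.mean(0) if len(q) else 0, cv2.minAreaRect(q[:,:2].astype(np.float32)) if len(q) else 0)
E
```

```text
{'clock': 0.0, 'joint_pos': array([-1.47857931e+00,  3.13993579e-01,  4.49485575e-02,  1.30357373e+00,
        8.29660334e-06,  1.43117154e+00]), 'qvel': array([-1.15392019e-03, -4.72359187e-05,  7.38626980e-04, -1.66642768e-03,
        4.52304622e-04,  2.37982441e-03]), 'tau': array([-1.05632858e-03, -4.80627823e+01,  2.98532599e+01,  1.93080615e-02,
       -5.19060677e-05, -2.32548530e-06]), 'tcp_pos': array([ 0.1320494 , -0.55910371,  0.2304003 ]), 'orientation': array([-9.10860214e-04,  9.93288281e-01,  1.15661406e-01,  2.57444366e-05]), 'wrist_force': array([-0.40389194,  0.36315494,  0.36225201]), 'ft_torque': array([-0.01226509, -0.00866642, -0.02101421]), 'finger_gap': 0.08544566271947952} -0.0187
scene 6828 [0.58699887 0.13138953 0.07427621] ((0.5009022355079651, 0.6262814998626709), (0.44558948278427124, 1.4393736124038696), 13.483602523803711)
side 3105 [0.59061641 0.04220924 0.07264919] ((0.5787659883499146, 0.018795296549797058), (0.2613445520401001, 0.16524779796600342), 26.17715835571289)
```

View pics/scene0.png

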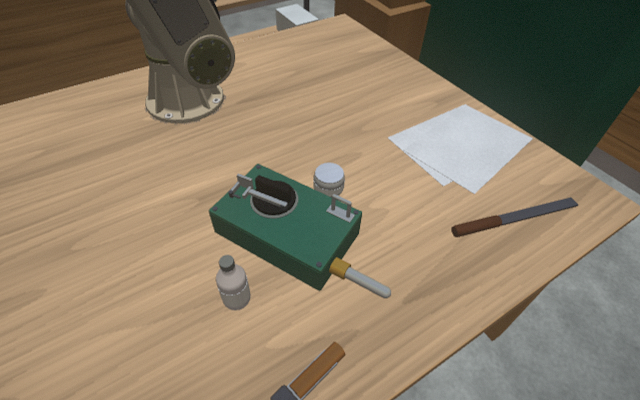

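View pics/side0.png

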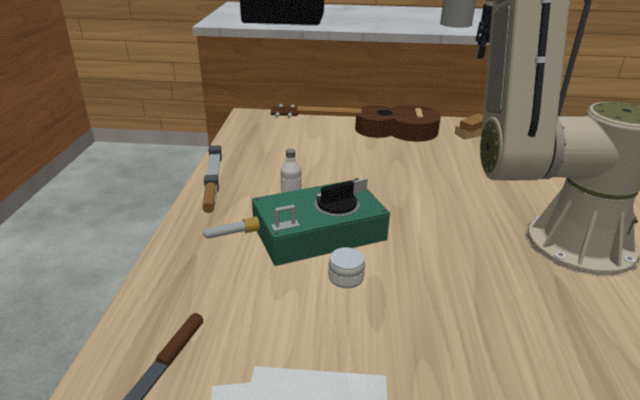

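The box lies with its staple at scene (342,208) and side (286,216). The handle is at scene (272,195), with the hasp hook at (240,185). The glue is at scene (233,283) and the tin at (329,178).

```bash
cat >> h.py <<'E'
def ray(c,u,v,z):
    K=np.array(c["mtx"]);R=np.array(c["R"]);t=np.array(c["t"])
    o=-R.T@t; r=R.T@np.linalg.inv(K)@np.array([u,v,1.]); return o+r*(z-o[2])/r[2]
E
python3 - <<'E'
from h import *
B={}
for n in("scene","side"):
    f=np.load(f"{n}0.npz"); p,d=f["p"],f["d"]; X=cloud(d,f)
    print(n,"cam at",-f["R"].T@f["t"])
    h=cv2.cvtColor(p,cv2.COLOR_BGR2HSV)
    near=(d>0)&(abs(X[...,0]-.58)<.25)&(abs(X[...,1]-.02)<.25)
    g=near&(h[...,0]>35)&(h[...,0]<95)&(h[...,1]>70)&(abs(X[...,2]-.075)<.006)
    m=cv2.morphologyEx(g.astype(np.uint8),cv2.MORPH_OPEN,np.ones((3,3)))>0
    print(np.percentile(X[m][:,2],[10,50,90]),cv2.minAreaRect(X[m][:,:2].astype(np.float32)))
    pts=dict(scene=dict(staple=(342,208,.1),handle=(272,197,.1),hook=(240,186,.1),glue=(230,265,.1),tin=(329,172,.05)),side=dict(staple=(286,216,.1),handle=(338,195,.1),hook=(360,186,.1),glue=(290,170,.1),tin=(347,258,.05)))[n]
    for k,(u,v,z) in pts.items(): print(k,ray(f,u,v,z).round(3),X[v,u].round(3))
    # above-top points
    a=near&(X[...,2]>.085)&(X[...,2]<.135)
    c,l,s,ce=cv2.connectedComponentsWithStats(a.astype(np.uint8))
    for i in range(1,c):
        if s[i,4]>15:
            q=X[l==i]; print(s[i],q.mean(0).round(3),q.min(0).round(3),q.max(0).round(3), h[l==i].mean(0).round())
E
```

```text
scene cam at [ 1.02410236 -0.20572166  0.67150848]
[0.07288239 0.07433466 0.07563268] ((0.5814972519874573, 0.013822421431541443), (0.26101768016815186, 0.1636924147605896), 25.888277053833008)
staple [0.651 0.101 0.1  ] [0.635 0.114 0.076]
handle [ 0.556 -0.     0.1  ] [0.547 0.004 0.09 ]
hook [ 0.496 -0.041  0.1  ] [ 0.47  -0.033  0.072]
glue [ 0.655 -0.134  0.1  ] [ 0.673 -0.137  0.128]
tin [0.515 0.164 0.05 ] [0.514 0.165 0.048]
[ 228  174   68   40 1529] [ 0.541 -0.008  0.102] [ 0.48  -0.07   0.085] [0.589 0.051 0.126] [37. 37. 67.]
[331 195  21  21 166] [0.646 0.101 0.11 ] [0.627 0.09  0.085] [0.664 0.113 0.122] [ 44.  23. 105.]
[217 255  27  33 603] [ 0.67  -0.142  0.106] [ 0.647 -0.162  0.085] [ 0.686 -0.118  0.133] [ 21.  21. 135.]
side cam at [0.51833359 0.93890733 0.63849027]
[0.0714363  0.07289569 0.07422561] ((0.578612208366394, 0.018613606691360474), (0.2610829174518585, 0.16471141576766968), 25.983510971069336)
staple [0.639 0.111 0.1  ] [0.645 0.069 0.073]
handle [0.539 0.017 0.1  ] [0.539 0.022 0.103]
hook [ 0.492 -0.027  0.1  ] [ 0.492 -0.021  0.103]
glue [ 0.656 -0.088  0.1  ] [ 0.659 -0.113  0.087]
tin [0.513 0.171 0.05 ] [0.513 0.17  0.049]
[282 149  18  23 249] [ 0.659 -0.128  0.105] [ 0.639 -0.147  0.085] [ 0.681 -0.11   0.13 ] [ 28.  18. 141.]
[317 178  51  33 925] [0.531 0.012 0.103] [ 0.476 -0.067  0.085] [0.584 0.055 0.126] [81. 60. 42.]
[275 205  21  19 176] [0.641 0.108 0.107] [0.622 0.097 0.085] [0.66  0.12  0.121] [ 52.  24. 111.]
```

Call:
arm_command(rows=[{"rot": [0, 0, -0.02377], "delta_pos": [0, 0, 0], "fingers": 1}, {"rot": [0, 0, -0.02377], "delta_pos": [0, 0, 0], "fingers": 1}, {"rot": [0, 0, -0.02377], "delta_pos": [0, 0, 0], "fingers": 1}, {"rot": [0, 0, -0.02377], "delta_pos": [0, 0, 0], "fingers": 1}, {"rot": [0, 0, -0.02377], "delta_pos": [0, 0, 0], "fingers": 1}, {"rot": [0, 0, -0.02377], "delta_pos": [0, 0, 0], "fingers": 1}, {"rot": [0, 0, -0.02377], "delta_pos": [0, 0, 0], "fingers": 1}, {"rot": [0, 0, -0.02377], "delta_pos": [0, 0, 0], "fingers": 1}, {"rot": [0, 0, -0.02377], "delta_pos": [0, 0, 0], "fingers": 1}, {"rot": [0, 0, -0.02377], "delta_pos": [0, 0, 0], "fingers": 1}, {"rot": [0, 0, -0.02377], "delta_pos": [0, 0, 0], "fingers": 1}, {"rot": [0, 0, -0.02377], "delta_pos": [0, 0, 0], "fingers": 1}, {"rot": [0, 0, 0], "delta_pos": [0, 0, 0], "fingers": 1}, {"rot": [0, 0, 0], "delta_pos": [0, 0, 0], "fingers": 1}])

```text
clock: 1.5
tcp_pos: [0.1321, -0.5595, 0.231]
orientation: [-0.0, 0.532, 0.847, 0.0]
wrist_force: [0.3, 0.1, 0.9]
finger_gap: 0.0002
```

Call:
arm_command(rows=[{"delta_pos": [0.6, 1, 0], "rot": [0, 0, 0], "fingers": 1}, {"delta_pos": [0.6, 1, 0], "rot": [0, 0, 0], "fingers": 1}, {"delta_pos": [0.6, 1, 0], "rot": [0, 0, 0], "fingers": 1}, {"delta_pos": [0.6, 1, 0], "rot": [0, 0, 0], "fingers": 1}, {"delta_pos": [0.6, 1, 0], "rot": [0, 0, 0], "fingers": 1}, {"delta_pos": [0.6, 1, 0], "rot": [0, 0, 0], "fingers": 1}, {"delta_pos": [0.6, 1, 0], "rot": [0, 0, 0], "fingers": 1}, {"delta_pos": [0.6, 1, 0], "rot": [0, 0, 0], "fingers": 1}, {"delta_pos": [0.6, 1, 0], "rot": [0, 0, 0], "fingers": 1}, {"delta_pos": [0.6, 1, 0], "rot": [0, 0, 0], "fingers": 1}, {"delta_pos": [0.6, 1, 0], "rot": [0, 0, 0], "fingers": 1}, {"delta_pos": [0.6, 1, 0], "rot": [0, 0, 0], "fingers": 1}, {"delta_pos": [0.6, 1, 0], "rot": [0, 0, 0], "fingers": 1}, {"delta_pos": [0.6, 1, 0], "rot": [0, 0, 0], "fingers": 1}, {"delta_pos": [0.6, 1, 0], "rot": [0, 0, 0], "fingers": 1}, {"delta_pos": [0.6, 1, 0], "rot": [0, 0, 0], "fingers": 1}, {"delta_pos": [0.6, 1, 0], "rot": [0, 0, 0], "fingers": 1}, {"delta_pos": [0.6, 1, 0], "rot": [0, 0, 0], "fingers": 1}, {"delta_pos": [0.6, 1, 0], "rot": [0, 0, 0], "fingers": 1}, {"delta_pos": [0.6, 1, 0], "rot": [0, 0, 0], "fingers": 1}])

```text
clock: 3.5
tcp_pos: [0.387, -0.1679, 0.2313]
orientation: [0.0, 0.532, 0.847, -0.0]
wrist_force: [0.1, 0.3, -0.5]
finger_gap: 0.0004
```

Call:
arm_command(rows=[{"delta_pos": [0.6, 1, 0], "rot": [0, 0, 0], "fingers": 1}, {"delta_pos": [0.6, 1, 0], "rot": [0, 0, 0], "fingers": 1}, {"delta_pos": [0.6, 1, 0], "rot": [0, 0, 0], "fingers": 1}, {"delta_pos": [0.6, 1, 0], "rot": [0, 0, 0], "fingers": 1}, {"delta_pos": [0.6, 1, 0], "rot": [0, 0, 0], "fingers": 1}, {"delta_pos": [0.6, 1, 0], "rot": [0, 0, 0], "fingers": 1}, {"delta_pos": [0.6, 1, 0], "rot": [0, 0, 0], "fingers": 1}, {"delta_pos": [0.6, 1, 0], "rot": [0, 0, 0], "fingers": 1}, {"delta_pos": [0, 0, 0], "rot": [0, 0, 0], "fingers": 1}, {"delta_pos": [0, 0, 0], "rot": [0, 0, 0], "fingers": 1}, {"delta_pos": [0, 0, 0], "rot": [0, 0, 0], "fingers": 1}])

```text
clock: 4.6
tcp_pos: [0.4879, -0.0128, 0.2312]
orientation: [-0.0, 0.531, 0.848, -0.0]
wrist_force: [-0.4, -0.5, 0.1]
finger_gap: -0.0
```

```bash
cat > w.py <<'E'
from h import *
import sys
s=env.get_state(); print(s["clock"],s["tcp_pos"],s["orientation"],s["wrist_force"],s["finger_gap"])
p,d,c=look("wrist"); cv2.imwrite(f"pics/{sys.argv[1]}.png",p); np.savez(f"{sys.argv[1]}.npz",p=p,d=d,**c)
X=cloud(d,c);h=cv2.cvtColor(p,cv2.COLOR_BGR2HSV)
R=np.array(c["R"]);print("cam",-R.T@c["t"],"fwd",R[2])
g=(d>0)&(h[...,0]>35)&(h[...,0]<95)&(h[...,1]>70)&(abs(X[...,2]-.075)<.006)
print(g.sum(),np.median(X[g][:,2]),cv2.minAreaRect(X[g][:,:2].astype(np.float32)))
E
python3 w.py w1
```

```text
4.6 [ 0.4879345  -0.01283928  0.23116705] [-1.71451404e-04  5.30780286e-01  8.47509404e-01 -2.62271977e-04] [-0.37513089 -0.45032787  0.05168842] -3.88795552233805e-05
cam [0.460128   0.04621852 0.37454806] fwd [ 0.11279413 -0.23207139 -0.96613682]
25832 0.07579076740570491 ((0.5802630186080933, 0.016337931156158447), (0.26241105794906616, 0.16212143003940582), 25.89295196533203)
```

View pics/w1.png

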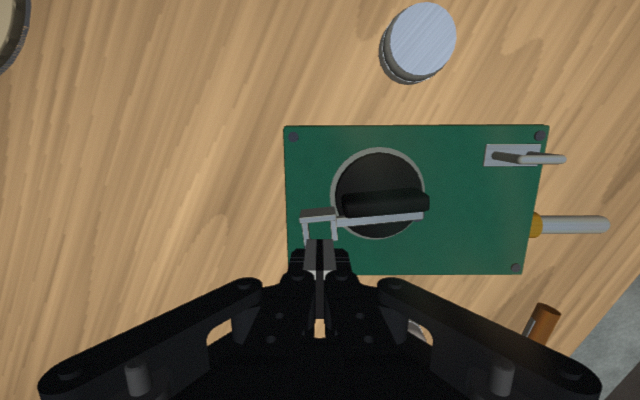

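The wrist view shows the bar from (345,205) to (428,200), the finger plate at (318,215), the staple bridge from about (520,160) to (562,158) and the tin at (420,40). The closed fingertips are at (320,245).

```bash
cat >> h.py <<'E'
C=np.array([.580,.0163]);a=np.radians(25.9);Rb=np.array([[np.cos(a),np.sin(a)],[-np.sin(a),np.cos(a)]])
def box(P): return (np.asarray(P)[...,:2]-C)@Rb.T*1000
def wor(b): return C+np.asarray(b)/1000@Rb
E
python3 - <<'E'
from h import *
for n in("scene0","side0","w1"):
    f=np.load(n+".npz");X=cloud(f["d"],f);b=box(X);z=X[...,2]
    for nm,m in(("staple top",(z>.112)&(z<.125)&(abs(b[...,0]-96)<35)&(abs(b[...,1]-46)<25)),
                ("bar top",(z>.118)&(z<.13)&(np.hypot(b[...,0]+36,b[...,1]-12)<44)),
                ("plate top",(z>.112)&(z<.123)&(np.hypot(b[...,0]+98,b[...,1]-7)<22))):
        q=b[m]
        if len(q)>5: print(n,nm,len(q),z[m].mean().round(4),[(np.round(v)).tolist() for v in cv2.minAreaRect(q.astype(np.float32))[:2]],cv2.minAreaRect(q.astype(np.float32))[2])
print(wor([-60,43]),wor([-60,32]))
E
```

```text
scene0 staple top 93 0.1183 [[96.0, 49.0], [8.0, 40.0]] 87.93449401855469
scene0 bar top 270 0.1232 [[-36.0, 8.0], [76.0, 16.0]] 4.652875900268555
scene0 plate top 64 0.1168 [[-98.0, -4.0], [35.0, 7.0]] 7.188393592834473
side0 staple top 84 0.1167 [[95.0, 55.0], [41.0, 9.0]] 1.128726840019226
side0 bar top 167 0.1217 [[-36.0, 15.0], [75.0, 18.0]] 5.292870998382568
side0 plate top 43 0.1153 [[-97.0, 1.0], [35.0, 11.0]] 8.500340461730957
w1 staple top 480 0.1203 [[95.0, 53.0], [41.0, 8.0]] 1.0446586608886719
w1 bar top 1562 0.1248 [[-36.0, 12.0], [75.0, 17.0]] 5.0142436027526855
w1 plate top 299 0.1185 [[-96.0, -1.0], [34.0, 6.0]] 5.511627674102783
[0.50724406 0.02877288] [0.51204888 0.01887774]
```

Call:
arm_command(rows=[{"delta_pos": [0.75, 0.85, 0], "rot": [0, 0, 0], "fingers": 1}, {"delta_pos": [0.8, 0.88, 0], "rot": [0, 0, 0], "fingers": 1}, {"delta_pos": [0, 0, 0.7], "rot": [0, 0, -0.0137], "fingers": 1}, {"delta_pos": [0, 0, 1], "rot": [0, 0, 0], "fingers": 1}, {"delta_pos": [0, 0, 1], "rot": [0, 0, 0], "fingers": 1}, {"delta_pos": [0, 0, 1], "rot": [0, 0, 0], "fingers": 1}, {"delta_pos": [0, 0, 1], "rot": [0, 0, 0], "fingers": 1}, {"delta_pos": [0, 0, 1], "rot": [0, 0, 0], "fingers": 1}, {"delta_pos": [0, 0, 0.6], "rot": [0, 0, 0], "fingers": 1}, {"delta_pos": [0, 0, 0.4], "rot": [0, 0, 0], "fingers": 1}, {"delta_pos": [0, 0, 0], "rot": [0, 0, 0], "fingers": 1}, {"delta_pos": [0, 0, 0], "rot": [0, 0, 0], "fingers": 1}])

```text
clock: 5.85
tcp_pos: [0.5064, 0.0304, 0.0979]
orientation: [0.0, 0.493, 0.87, 0.0]
wrist_force: [-0.1, 0.4, -0.0]
finger_gap: 0.0001
```

Call:
arm_command(rows=[{"delta_pos": [-0.2, 0, 0], "rot": [0, 0, 0], "fingers": 1}, {"delta_pos": [-0.2, 0, 0], "rot": [0, 0, 0], "fingers": 1}, {"delta_pos": [-0.1, 0, 0], "rot": [0, 0, 0], "fingers": 1}, {"delta_pos": [-0.1, 0, 0], "rot": [0, 0, 0], "fingers": 1}, {"delta_pos": [-0.1, 0, 0], "rot": [0, 0, 0], "fingers": 1}, {"delta_pos": [0, 0, 0], "rot": [0, 0, 0], "fingers": 1}])

```text
clock: 6.45
tcp_pos: [0.5133, 0.0184, 0.0973]
orientation: [0.0, 0.493, 0.87, -0.0]
wrist_force: [-0.2, -0.2, -0.4]
finger_gap: -0.0002
```

Call:
arm_command(rows=[{"delta_pos": [-0.06, 0, 0], "rot": [0, 0, 0], "fingers": 1}, {"delta_pos": [-0.06, 0, 0], "rot": [0, 0, 0], "fingers": 1}, {"delta_pos": [0, 0, 0], "rot": [0, 0, 0], "fingers": 1}])

```text
clock: 6.75
tcp_pos: [0.5145, 0.0165, 0.0973]
orientation: [0.0, 0.493, 0.87, -0.0]
wrist_force: [0.0, -0.2, 0.4]
finger_gap: -0.0001
```

Call:
arm_command(rows=[{"delta_pos": [-0.06, 0, 0], "rot": [0, 0, 0], "fingers": 1}, {"delta_pos": [-0.06, 0, 0], "rot": [0, 0, 0], "fingers": 1}, {"delta_pos": [-0.06, 0, 0], "rot": [0, 0, 0], "fingers": 1}, {"delta_pos": [0, 0, 0], "rot": [0, 0, 0], "fingers": 1}])

```text
clock: 7.15
tcp_pos: [0.5147, 0.0159, 0.0972]
orientation: [-0.002, 0.492, 0.87, 0.002]
wrist_force: [-3.4, 9.2, 4.2]
finger_gap: 0.0
```

Call:
arm_command(rows=[{"delta_pos": [-0.08, 0, 0], "rot": [0, 0, 0], "fingers": 1}, {"delta_pos": [-0.06, 0, 0], "rot": [0, 0, 0], "fingers": 1}, {"delta_pos": [-0.081, -0.044, 0], "rot": [0, 0, -0.0118], "fingers": 1}, {"delta_pos": [-0.081, -0.044, 0], "rot": [0, 0, -0.0118], "fingers": 1}, {"delta_pos": [-0.081, -0.044, 0], "rot": [0, 0, -0.0118], "fingers": 1}, {"delta_pos": [-0.081, -0.044, 0], "rot": [0, 0, -0.0118], "fingers": 1}, {"delta_pos": [-0.081, -0.044, 0], "rot": [0, 0, -0.0118], "fingers": 1}, {"delta_pos": [-0.081, -0.044, 0], "rot": [0, 0, -0.0118], "fingers": 1}])

```text
clock: 7.95
tcp_pos: [0.5149, 0.0036, 0.0972]
orientation: [-0.005, 0.287, 0.958, 0.001]
wrist_force: [-14.1, 9.3, 15.2]
finger_gap: -0.0001
```

Call:
arm_command(rows=[{"delta_pos": [-0.081, -0.044, 0], "rot": [0, 0, -0.0118], "fingers": 1}, {"delta_pos": [-0.081, -0.044, 0], "rot": [0, 0, -0.0118], "fingers": 1}, {"delta_pos": [-0.081, -0.044, 0], "rot": [0, 0, -0.0118], "fingers": 1}, {"delta_pos": [-0.081, -0.044, 0], "rot": [0, 0, -0.0118], "fingers": 1}, {"delta_pos": [-0.081, -0.044, 0], "rot": [0, 0, -0.0118], "fingers": 1}, {"delta_pos": [-0.081, -0.044, 0], "rot": [0, 0, -0.0118], "fingers": 1}, {"delta_pos": [-0.081, -0.044, 0], "rot": [0, 0, -0.0118], "fingers": 1}, {"delta_pos": [-0.081, -0.044, 0], "rot": [0, 0, -0.0118], "fingers": 1}, {"delta_pos": [-0.081, -0.044, 0], "rot": [0, 0, -0.0118], "fingers": 1}, {"delta_pos": [-0.081, -0.044, 0], "rot": [0, 0, -0.0118], "fingers": 1}, {"delta_pos": [-0.081, -0.044, 0], "rot": [0, 0, -0.0118], "fingers": 1}])

```text
clock: 9.05
tcp_pos: [0.5285, -0.0142, 0.0969]
orientation: [-0.006, -0.115, 0.993, -0.002]
wrist_force: [-19.4, -8.0, 14.8]
finger_gap: 0.0001
```

Call:
arm_command(rows=[{"delta_pos": [-0.081, -0.044, 0], "rot": [0, 0, -0.0118], "fingers": 1}, {"delta_pos": [-0.081, -0.044, 0], "rot": [0, 0, -0.0118], "fingers": 1}, {"delta_pos": [-0.07, -0.03, 0], "rot": [0, 0, -0.0112], "fingers": 1}, {"delta_pos": [-0.04, 0, 0], "rot": [0, 0, 0], "fingers": 1}, {"delta_pos": [-0.04, 0, 0], "rot": [0, 0, 0], "fingers": 1}])

```text
clock: 9.55
tcp_pos: [0.5347, -0.0165, 0.0969]
orientation: [-0.007, -0.22, 0.975, -0.003]
wrist_force: [-21.5, -16.0, 15.7]
finger_gap: -0.0004
```

```bash
python3 -c "
from h import *
s=env.get_state();r=box(s['tcp_pos'])-[-36,12];print(s['wrist_force'],r,np.hypot(*r),np.degrees(np.arctan2(r[1],r[0]))+360-139)"
```

```text
[-21.48194767 -16.02467907  15.66690577] [-19.08539093 -21.6644407 ] 28.872134282081603 89.621409788395
```

Call:
arm_command(rows=[{"delta_pos": [-0.05, 0, 0], "rot": [0, 0, 0], "fingers": 1}, {"delta_pos": [-0.04, 0, 0], "rot": [0, 0, 0], "fingers": 1}, {"delta_pos": [0, 0, 0], "rot": [0, 0, 0], "fingers": 1}, {"delta_pos": [0, 0, 0], "rot": [0, 0, 0], "fingers": 1}])

```text
clock: 9.95
tcp_pos: [0.5347, -0.0165, 0.0969]
orientation: [-0.009, -0.22, 0.975, -0.003]
wrist_force: [-24.5, -17.3, 18.7]
finger_gap: -0.0002
```

```bash
python3 -c "
from h import *
s=env.get_state();r=box(s['tcp_pos'])-[-36,12];print(s['wrist_force'],r,np.hypot(*r),np.degrees(np.arctan2(r[1],r[0]))+360-139)"
```

```text
[-24.52892849 -17.33776135  18.67087416] [-19.09963734 -21.67579575] 28.89007213213067 89.61509542782287
```

Call:
arm_command(rows=[{"delta_pos": [0.5, 0, 0], "rot": [0, 0, 0], "fingers": 1}, {"delta_pos": [0.7, 0, 0], "rot": [0, 0, 0], "fingers": 1}, {"delta_pos": [0, -0.7, -0.7], "rot": [0, 0, 0], "fingers": 1}, {"delta_pos": [0, -0.7, -1], "rot": [0, 0, 0], "fingers": 1}, {"delta_pos": [0, -0.7, -1], "rot": [0, 0, 0], "fingers": 1}, {"delta_pos": [0, 0, -1], "rot": [0, 0, 0], "fingers": 1}, {"delta_pos": [0, 0, 0], "rot": [0, 0, 0], "fingers": 1}, {"delta_pos": [0, 0, 0], "rot": [0, 0, 0], "fingers": 1}])

```text
clock: 10.75
tcp_pos: [0.54, -0.0603, 0.1712]
orientation: [0.0, -0.222, 0.975, -0.0]
wrist_force: [0.6, 0.4, -0.8]
finger_gap: 0.0001
```

```bash
python3 w.py w2; python3 - <<'E'
from h import *
print(box(env.get_state()["tcp_pos"]))
p,d,c=look("scene"); np.savez("scene1.npz",p=p,d=d,**c)
for n in("w2","scene1"):
    f=np.load(n+".npz");X=cloud(f["d"],f);b=box(X);z=X[...,2]
    for nm,m in(("staple top",(z>.112)&(z<.125)&(abs(b[...,0]-96)<35)&(abs(b[...,1]-50)<25)),
                ("bar top",(z>.118)&(z<.13)&(np.hypot(b[...,0]+36,b[...,1]-12)<44)),
                ("plate top",(z>.112)&(z<.123)&(np.hypot(b[...,0]+30,b[...,1]+50)<22))):
        q=b[m]
        if len(q)>5: print(n,nm,len(q),z[m].mean().round(4),[(np.round(v,1)).tolist() for v in cv2.minAreaRect(q.astype(np.float32))[:2]],cv2.minAreaRect(q.astype(np.float32))[2])
E
```

```text
10.75 [ 0.54001957 -0.06030925  0.17124606] [ 3.81738465e-04 -2.21903175e-01  9.75068596e-01 -2.63208602e-04] [ 0.57711465  0.4280703  -0.81397868] 0.00011567310373484344
cam [ 0.48168286 -0.08812307  0.31456781] fwd [ 0.2342213   0.11209508 -0.96569927]
18329 0.07578725339834941 ((0.552208662033081, 0.0017545521259307861), (0.2004832923412323, 0.16136020421981812), 25.878498077392578)
[-69.88552596 -50.91375639]
w2 bar top 2366 0.1247 [[-36.4, 10.9], [16.1, 74.9]] 0.4529443085193634
scene1 staple top 89 0.1185 [[95.4, 48.4], [39.9, 8.4]] 0.10548210144042969
scene1 bar top 261 0.1232 [[-36.0, 7.2], [16.6, 73.7]] 1.0371098518371582
scene1 plate top 82 0.1173 [[-29.3, -49.5], [9.4, 43.0]] 8.84196949005127
```

View pics/w2.png

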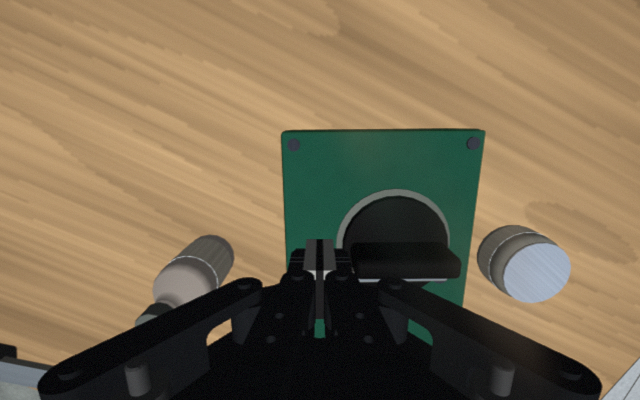

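Call:
arm_command(rows=[{"delta_pos": [0, 0, 1], "rot": [0, 0, 0], "fingers": 1}, {"delta_pos": [0, 0, 1], "rot": [0, 0, 0], "fingers": 1}, {"delta_pos": [0, 0, 1], "rot": [0, 0, 0], "fingers": 1}, {"delta_pos": [0, 0, 0.6], "rot": [0, 0, 0], "fingers": 1}, {"delta_pos": [-0.6, 0, 0], "rot": [0, 0, 0], "fingers": 1}, {"delta_pos": [-0.4, 0, 0], "rot": [0, 0, 0], "fingers": 1}, {"delta_pos": [-0.15, 0, 0], "rot": [0, 0, 0], "fingers": 1}, {"delta_pos": [-0.1, 0, 0], "rot": [0, 0, 0], "fingers": 1}, {"delta_pos": [-0.1, 0, 0], "rot": [0, 0, 0], "fingers": 1}, {"delta_pos": [0, 0, 0], "rot": [0, 0, 0], "fingers": 1}])

```text
clock: 11.85
tcp_pos: [0.5645, -0.0485, 0.0997]
orientation: [0.0, -0.222, 0.975, -0.0]
wrist_force: [0.2, -0.1, 0.2]
finger_gap: -0.0003
```

```bash
python3 -c "
from h import *
s=env.get_state();print(s['wrist_force'],box(s['tcp_pos']))"
```

```text
[ 0.18508415 -0.0878421   0.157957  ] [-42.21057779 -51.53189276]
```

Call:
arm_command(rows=[{"delta_pos": [-0.197, -0.042, 0], "rot": [0, 0, -0.00637], "fingers": 1}, {"delta_pos": [-0.197, -0.042, 0], "rot": [0, 0, -0.00637], "fingers": 1}, {"delta_pos": [-0.394, -0.081, 0], "rot": [0, 0, -0.01273], "fingers": 1}, {"delta_pos": [-0.394, -0.081, 0], "rot": [0, 0, -0.01273], "fingers": 1}, {"delta_pos": [-0.394, -0.081, 0], "rot": [0, 0, -0.01273], "fingers": 1}, {"delta_pos": [-0.394, -0.081, 0], "rot": [0, 0, -0.01273], "fingers": 1}, {"delta_pos": [-0.394, -0.081, 0], "rot": [0, 0, -0.01273], "fingers": 1}, {"delta_pos": [-0.394, -0.081, 0], "rot": [0, 0, -0.01273], "fingers": 1}, {"delta_pos": [-0.394, -0.081, 0], "rot": [0, 0, -0.01273], "fingers": 1}, {"delta_pos": [-0.394, -0.081, 0], "rot": [0, 0, -0.01273], "fingers": 1}, {"delta_pos": [-0.394, -0.081, 0], "rot": [0, 0, -0.01273], "fingers": 1}, {"delta_pos": [-0.394, -0.081, 0], "rot": [0, 0, -0.01273], "fingers": 1}, {"delta_pos": [-0.197, -0.042, 0], "rot": [0, 0, -0.00637], "fingers": 1}, {"delta_pos": [-0.197, -0.042, 0], "rot": [0, 0, -0.00637], "fingers": 1}, {"delta_pos": [0, 0, 0], "rot": [0, 0, 0], "fingers": 1}])

```text
clock: 13.35
tcp_pos: [0.636, 0.0107, 0.0994]
orientation: [0.0, -0.647, 0.762, -0.0]
wrist_force: [-1.0, -0.4, -0.8]
finger_gap: 0.0
```

```bash
cat > s.py <<'E'
from h import *
s=env.get_state();r=box(s['tcp_pos'])-[-18,46];o=s['orientation']
print(s['clock'],s['wrist_force'],box(s['tcp_pos']),np.hypot(*r),"pos ang",np.arctan2(r[1],r[0])+np.pi/2+np.arctan2(24.2,97.5),"yaw ang",(2*np.arctan2(o[2],o[1])-np.radians(205.7))%6.2832)
E
python3 s.py; python3 w.py w3
```

```text
13.35 [-0.97696712 -0.38153227 -0.84710867] [ 47.90277852 -29.51629665] 100.22917377890478 pos ang 0.960812312082821 yaw ang 0.959447099489648
13.35 [0.63598409 0.01067241 0.09936978] [ 4.37225965e-05 -6.47270642e-01  7.62260266e-01 -2.90667010e-05] [-0.97696712 -0.38153227 -0.84710867] 1.755274173555708e-05
cam [ 0.6259901  -0.05333691  0.24274641] fwd [ 0.04248541  0.25553228 -0.96586658]
63089 0.07572059545373303 ((0.580689013004303, 0.015622749924659729), (0.26248452067375183, 0.16288694739341736), 26.018924713134766)
```

View pics/w3.png

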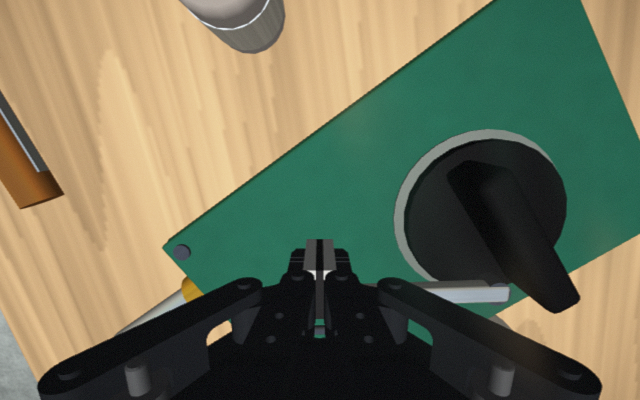

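The wrist view shows the bar still at off, the hasp arm swung out at (450,290), and the fingertips behind the plate at (320,250). I'll keep swinging it slowly.

Call:
arm_command(rows=[{"delta_pos": [-0.197, -0.042, 0], "rot": [0, 0, -0.00637], "fingers": 1}, {"delta_pos": [-0.197, -0.042, 0], "rot": [0, 0, -0.00637], "fingers": 1}, {"delta_pos": [-0.197, -0.042, 0], "rot": [0, 0, -0.00637], "fingers": 1}, {"delta_pos": [-0.197, -0.042, 0], "rot": [0, 0, -0.00637], "fingers": 1}, {"delta_pos": [-0.197, -0.042, 0], "rot": [0, 0, -0.00637], "fingers": 1}, {"delta_pos": [-0.197, -0.042, 0], "rot": [0, 0, -0.00637], "fingers": 1}, {"delta_pos": [-0.197, -0.042, 0], "rot": [0, 0, -0.00637], "fingers": 1}, {"delta_pos": [0, 0, 0], "rot": [0, 0, 0], "fingers": 1}])

```text
clock: 14.2
tcp_pos: [0.6429, 0.0377, 0.0994]
orientation: [0.0, 0.747, -0.665, 0.0]
wrist_force: [0.5, -0.1, 0.6]
finger_gap: -0.0001
```

```bash
python3 s.py
```

```text
14.2 [ 0.50651793 -0.14278782  0.56447385] [65.91843358 -8.25168556] 99.92771828086357 pos ang 1.2401874523009513 yaw ang 1.2386151501993252
```

Call:
arm_command(rows=[{"delta_pos": [-0.1, -0.021, 0], "rot": [0, 0, -0.0032], "fingers": 1}, {"delta_pos": [-0.1, -0.021, 0], "rot": [0, 0, -0.0032], "fingers": 1}, {"delta_pos": [-0.1, -0.021, 0], "rot": [0, 0, -0.0032], "fingers": 1}, {"delta_pos": [-0.1, -0.021, 0], "rot": [0, 0, -0.0032], "fingers": 1}, {"delta_pos": [-0.1, -0.021, 0], "rot": [0, 0, -0.0032], "fingers": 1}, {"delta_pos": [-0.1, -0.021, 0], "rot": [0, 0, -0.0032], "fingers": 1}, {"delta_pos": [-0.1, -0.021, 0], "rot": [0, 0, -0.0032], "fingers": 1}, {"delta_pos": [-0.1, -0.021, 0], "rot": [0, 0, -0.0032], "fingers": 1}])

```text
clock: 15.0
tcp_pos: [0.6438, 0.0519, 0.0993]
orientation: [0.001, 0.798, -0.602, 0.001]
wrist_force: [0.2, -8.1, -0.6]
finger_gap: 0.0004
```

```bash
python3 s.py
```

```text
15.0 [ 0.19558168 -8.11660107 -0.63000007] [72.91571748  4.13190303] 100.09298291695033 pos ang 1.382520859962087 yaw ang 1.4000305190067692
```

Call:
arm_command(rows=[{"delta_pos": [-0.1, -0.021, 0], "rot": [0, 0, -0.0032], "fingers": 1}, {"delta_pos": [-0.1, -0.021, 0], "rot": [0, 0, -0.0032], "fingers": 1}, {"delta_pos": [-0.1, -0.021, 0], "rot": [0, 0, -0.0032], "fingers": 1}, {"delta_pos": [-0.1, -0.021, 0], "rot": [0, 0, -0.0032], "fingers": 1}, {"delta_pos": [-0.1, -0.021, 0], "rot": [0, 0, -0.0032], "fingers": 1}, {"delta_pos": [-0.1, -0.021, 0], "rot": [0, 0, -0.0032], "fingers": 1}])

```text
clock: 15.6
tcp_pos: [0.6429, 0.063, 0.0994]
orientation: [0.002, 0.833, -0.554, 0.002]
wrist_force: [2.6, -10.0, -1.5]
finger_gap: -0.0
```

```bash
python3 s.py
```

```text
15.6 [ 2.57740447 -9.99637214 -1.49678885] [76.98442659 14.48346587] 100.07663672979976 pos ang 1.493708414623042 yaw ang 1.519700088351592
```

Call:
arm_command(rows=[{"delta_pos": [-0.1, -0.021, 0], "rot": [0, 0, -0.0032], "fingers": 1}, {"delta_pos": [-0.1, -0.021, 0], "rot": [0, 0, -0.0032], "fingers": 1}, {"delta_pos": [-0.1, -0.021, 0], "rot": [0, 0, -0.0032], "fingers": 1}, {"delta_pos": [-0.1, -0.021, 0], "rot": [0, 0, -0.0032], "fingers": 1}])

```text
clock: 16.0
tcp_pos: [0.6409, 0.0726, 0.0993]
orientation: [0.001, 0.855, -0.519, 0.001]
wrist_force: [0.9, -3.1, -0.7]
finger_gap: -0.0002
```

```bash
python3 s.py
```

```text
16.0 [ 0.94719936 -3.12382398 -0.67302082] [79.36628771 24.07691628] 99.80388560551765 pos ang 1.5926173758147943 yaw ang 1.6011434282168509
```

Call:
arm_command(rows=[{"delta_pos": [-0.1, -0.021, 0], "rot": [0, 0, -0.0032], "fingers": 1}, {"delta_pos": [-0.1, -0.021, 0], "rot": [0, 0, -0.0032], "fingers": 1}, {"delta_pos": [-0.1, -0.021, 0], "rot": [0, 0, -0.0032], "fingers": 1}])

```text
clock: 16.3
tcp_pos: [0.6388, 0.0794, 0.0993]
orientation: [0.001, 0.87, -0.493, 0.001]
wrist_force: [4.6, -7.9, -0.5]
finger_gap: -0.0001
```

```bash
python3 s.py
```

```text
16.3 [ 4.55046034 -7.90559318 -0.54446265] [80.42804373 31.12958119] 99.5450106653232 pos ang 1.6641398663901779 yaw ang 1.6629293960454588
```

Call:
arm_command(rows=[{"delta_pos": [-0.1, -0.021, 0], "rot": [0, 0, -0.0032], "fingers": 1}, {"delta_pos": [-0.1, -0.021, 0], "rot": [0, 0, 0], "fingers": 1}])

```text
clock: 16.5
tcp_pos: [0.6389, 0.0798, 0.0995]
orientation: [0.003, 0.875, -0.485, 0.004]
wrist_force: [6.9, -18.1, -3.2]
finger_gap: -0.0
```

```bash
python3 s.py
```

```text
16.5 [  6.85206492 -18.12244452  -3.18658224] [80.65768415 31.37801469] 99.7353552939509 pos ang 1.6669468032444563 yaw ang 1.6803970538270177
```

Call:
arm_command(rows=[{"delta_pos": [0, 0, 0], "rot": [0, 0, 0], "fingers": 1}, {"delta_pos": [0, 0, 0], "rot": [0, 0, 0], "fingers": 1}, {"delta_pos": [0.3, 0, 0], "rot": [0, 0, 0], "fingers": 1}, {"delta_pos": [0.6, 0, 0], "rot": [0, 0, 0], "fingers": 1}, {"delta_pos": [0.6, 0, 0], "rot": [0, 0, 0], "fingers": 1}, {"delta_pos": [0, 0, -1], "rot": [0, 0, 0], "fingers": 1}, {"delta_pos": [0, 0, -1], "rot": [0, 0, 0], "fingers": 1}, {"delta_pos": [0, 0, -1], "rot": [0, 0, 0], "fingers": 1}, {"delta_pos": [0.8, 0, -1], "rot": [0, 0, 0], "fingers": 1}, {"delta_pos": [1, 0, -1], "rot": [0, 0, 0], "fingers": 1}, {"delta_pos": [1, 0, -1], "rot": [0, 0, 0], "fingers": 1}, {"delta_pos": [1, 0, 0], "rot": [0, 0, 0], "fingers": 1}, {"delta_pos": [1, 0, 0], "rot": [0, 0, 0], "fingers": 1}, {"delta_pos": [1, 0, 0], "rot": [0, 0, 0], "fingers": 1}, {"delta_pos": [0, 0, 0], "rot": [0, 0, 0], "fingers": 1}, {"delta_pos": [0, 0, 0], "rot": [0, 0, 0], "fingers": 1}])

```text
clock: 18.1
tcp_pos: [0.7143, -0.0403, 0.2187]
orientation: [-0.0, 0.875, -0.485, -0.001]
wrist_force: [-0.7, -0.2, -0.3]
finger_gap: -0.0003
```

```bash
python3 - <<'E'
from h import *
im=[]
for n in("scene","side","wrist"):
    p,d,f=look(n);X=cloud(d,f);b=box(X);z=X[...,2]
    m=(z>.118)&(z<.13)&(np.hypot(b[...,0]+36,b[...,1]-12)<44); q=b[m]
    if len(q)>20: print(n,"bar",cv2.minAreaRect(q.astype(np.float32)))
    m=(z>.11)&(z<.124)&(abs(b[...,0]-79)<25)&(abs(b[...,1]-35)<10); q=b[m]
    if len(q)>20: print(n,"plate?",cv2.minAreaRect(q.astype(np.float32)))
    h=np.hstack
    c=dict(scene=p[150:260,210:370],side=p[150:260,240:400],wrist=p)[n]
    im.append(cv2.resize(c,(400,275),interpolation=cv2.INTER_CUBIC))
cv2.imwrite("pics/end.png",np.vstack([np.hstack(im[:2]),cv2.resize(im[2],(800,300))[:300]]) if 0 else np.vstack([np.hstack(im[:2]),np.hstack([im[2],im[2]*0])]))
print(box(env.get_state()["tcp_pos"]),env.get_state()["wrist_force"])
E
```

```text
scene bar ((-33.985042572021484, -15.39926528930664), (28.542644500732422, 13.360257148742676), 78.11717987060547)
scene plate? ((89.138671875, 42.57840347290039), (16.828372955322266, 5.048874855041504), 7.653759479522705)
side bar ((-36.11802291870117, 13.688556671142578), (16.420015335083008, 78.92837524414062), 1.3236329555511475)
[  96.33527334 -108.33940779] [ 0.21569761 -0.54733451 -0.88155584]
```

View pics/end.png

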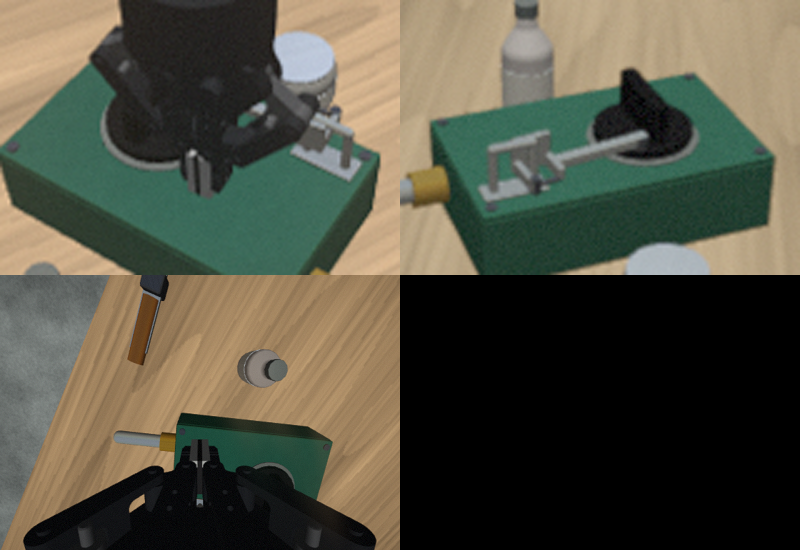

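The side view shows the hook around the leg at (525,160) with the handle at off. The gate isn't clear enough there, so I'll look from above.

Call:
arm_command(rows=[{"delta_pos": [-1, 0, 0], "rot": [0, 0, 0], "fingers": 1}, {"delta_pos": [-1, 0, 0], "rot": [0, 0, 0], "fingers": 1}, {"delta_pos": [-1, 0, 0], "rot": [0, 0, 0], "fingers": 1}, {"delta_pos": [-1, 0, 0], "rot": [0, 0, 0], "fingers": 1}, {"delta_pos": [-1, 0, 0], "rot": [0, 0, 0], "fingers": 1}, {"delta_pos": [-1, 0, 0], "rot": [0, 0, 0], "fingers": 1}, {"delta_pos": [-1, 0, 0], "rot": [0, 0, 0], "fingers": 1}, {"delta_pos": [-1, 0, 0], "rot": [0, 0, 0], "fingers": 1}, {"delta_pos": [-1, 0, 0], "rot": [0, 0, 0], "fingers": 1}, {"delta_pos": [-1, 0, 0], "rot": [0, 0, 0], "fingers": 1}, {"delta_pos": [-1, 0, 0], "rot": [0, 0, 0], "fingers": 1}, {"delta_pos": [0, 0, 0], "rot": [0, 0, 0], "fingers": 1}, {"delta_pos": [0, 0, 0], "rot": [0, 0, 0], "fingers": 1}])

```text
clock: 19.55
tcp_pos: [0.5975, 0.1473, 0.2194]
orientation: [0.0, 0.875, -0.484, 0.0]
wrist_force: [0.5, -0.3, -0.0]
finger_gap: -0.0002
```

```bash
python3 w.py w4; python3 - <<'E'
import cv2;p=cv2.imread("pics/w4.png");cv2.imwrite("pics/w4c.png",cv2.resize(p[60:300,180:500],(800,600),interpolation=cv2.INTER_CUBIC))
E
```

```text
19.55 [0.59745057 0.14725424 0.21944065] [ 4.48734851e-05  8.75080258e-01 -4.83977726e-01  3.16930962e-04] [ 0.45872792 -0.27634709 -0.04624438] -0.00019480081224049726
cam [0.63263268 0.09241776 0.36282263] fwd [-0.13633986  0.21902726 -0.96614621]
36660 0.07566496442858313 ((0.5811445116996765, 0.016531899571418762), (0.2613632082939148, 0.1615142822265625), 26.19224739074707)
```

View pics/w4c.png

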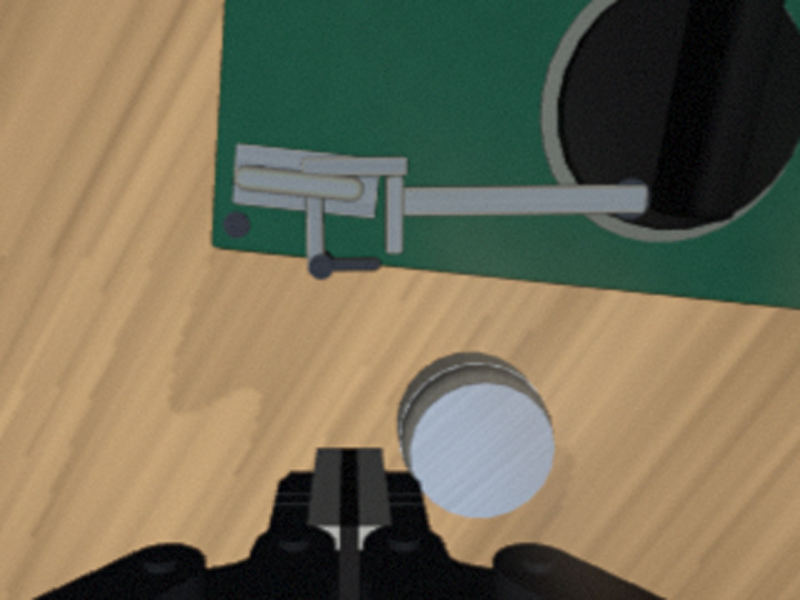

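The dark gate runs straight across the mouth from (320,265) to (380,263), so it is shut. The leg, at the right end of the bridge (355,187), is inside the slot, and the bar is at off.

```bash
python3 -c "
from workcell import env
print(env.get_state()['clock'],env.hand_in())"
```

```text
the job is handed in; nothing more can be done
19.6 None
```

The handle is locked off and I handed the job in at 19.6 s of the 72 s allowed; `env.hand_in()` gives no verdict.

- **Handle:** I pushed the side of the bar round to its stop with the hasp still folded. The wrist force rose to about 35 N with no further movement. The cameras then put the bar within about 1° of fully off.
- **Hasp:** I pushed the finger plate until the leg met the gate at about 1.38 rad. The force was about 10 N while the gate opened, then dropped to about 3 N. It rose again when the leg was home at about 1.67 rad, where I stopped at about 20 N. Home came a little late because the staple was set about 7 mm further out in y.
- **Last checks:** The closing view from above shows the leg inside the slot, the gate lying straight across the mouth and the handle at off. The fingers are well clear, with no contact force. The glue and tin were never touched and look undisturbed, but I did not measure their final positions.
- **One reading disagreed:** a final scene-camera fit of the bar was off because the gripper hid part of it. The side camera gave about 1° from off, and the view from above agreed.

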